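# Hold a belt tensioner back past its ratchet click

### The job

The belt tensioner on the bench is waiting for its new drive belt. Push the roller of its sprung arm back until the ratchet pawl on the bridge clicks in behind the arm's tooth, then a little farther, so that your hand and not the pawl carries the spring, but do not run the arm against the rubber bumper. The job ends with you still holding the arm there, steady: do not let go, do not touch the pawl or its bridge, and leave the things lying around where they are.

Things in the scene. Friction and masses are not known exactly. Their poses are not given: they have to be found in the camera images.
- tensioner: fixed aluminium base plate 200 x 200 x 12 mm of the belt tensioner. Origin: centre of its underside, on the bench; z up. The arm's vertical pivot is at (75, 0) mm in this frame. The arm points from there roughly along -x of the plate; it rests turned toward +y and is pushed toward -y (anticlockwise seen from above).
- tension_arm (a joint): angle (rad) of the sprung arm about the vertical pivot: 0 at rest, growing as it is pushed back; range 0 to 0.98. The roller axis is at (75 - 140 cos(0.45-q), 140 sin(0.45-q)) mm in the plate's frame. The spring pushes back, felt at the roller: about 4 N at rest, 8 to 9 N at 0.55. The pawl adds some 2 to 4 N while the tooth lifts it; this vanishes at the click.
- roller (a point): centre, half-way up, of the grey upright roller at the arm's free end, 140 mm from the pivot: diameter 31 mm, from 41 to 87 mm above the bench. It does not turn on the arm. The flat steel arm under it, 24 mm wide and no wider than the roller at its end, lies 30 to 40 mm above the bench; beside the roller there is only the base plate (top at 12 mm). Push here (or pinch from above).
- tooth_back (a point): middle of the upright rear face of the ratchet tooth on top of the arm, 100 mm from the pivot, 8 mm behind the arm's centre line; the tooth is 7 mm high, its front a ramp. In the bridge's frame its y is about -3.5 mm when the arm rests caught on the pawl; just beyond that the pawl has dropped (click).
- bridge: fixed grey pawl bridge over the arm's path, clamped at a different place each time. Origin: on the arm's pivot at bench height. Its -x axis points from the pivot to the pawl, whose axis is at (-100, 0) mm; the arm travels toward its -y. Beam top 72 mm, pawl knob top 91 mm above the bench. A rubber bumper on its upright post stops the arm when point tooth_back is at y = -21 mm in this frame.
- pawl (a joint): height (m) by which the sprung vertical pawl pin with its round knob is lifted: 0 down (also after the click), about 0.0055 while the tooth passes under it.
- hex_driver: bystander: hex driver with red handle, 130 mm long, loose; origin under its centre
- scraper: bystander: flat scraper with orange handle, 160 mm long, loose; origin under its centre
- cassette: bystander: embedding cassette with wax block, 40 x 28 x 11 mm, loose; origin under its centre
- mould_stack: bystander: small stack of steel base moulds, 30 x 39 x 22 mm, loose; origin under its centre
- wax_block: bystander: block of paraffin wax, 32 x 44 x 18 mm, loose; origin under its centre

How it is judged:
By the outcome, as a careful person would: the job done as asked, in the order asked, and still so for the second after the job is handed in, while the arm keeps its last pose, push and grip.
It also fails if it takes over 54 s, if anything falls off the work surface, if the arm or the gripper's body presses on something with over 40 N, if the wrist force passes 120 N, or if a joint passes its speed limit or range.

### The arm

A 6-joint arm with a two-finger parallel gripper is mounted at the origin on a cart in front of the work surface, level with it; the furniture and walls round the work are solid. World frame = base frame: x ahead of the robot, y to its left, z up, the work surface at z = 0. Lengths are in m, angles in rad, forces in N, time in s.
With the tool pointing down it reaches from about 0.275 to 0.825 m from the base axis. Payload 4.9 kg.
Tool frame: the origin (TCP) lies at the very end of the fingers, on their centre line; the grasp point (between the pads) lies bot.tcp_to_grasp behind it (bot.tcp_to_grasp is the distance from the TCP to the grasp point, in m); z points along the fingers, y is the direction in which the jaws open and shut (so a half turn about z gives the same grasp; the last joint's range is limited). The gripper opens to 85 mm and grips with 20 to 120 N. Pads are 22 mm wide; open, the fingers measure 114 mm over their backs; the gripper's body (76 mm by 85 mm) begins 54 mm behind the grasp point. The pads swing forward as they close: fully open they stand 13 mm farther back than shut.
Start: joints at [1.21, 0.326, -0.193, 1.052, 0, 1.437], TCP at [0.124, 0.536, 0.231] pointing down, gripper open.
Joint ranges: [-2.65, 2.65], [-0.97, 1.79], [-1.3, 1.35], [-1.93, 2.1], [-1.47, 1.37], [-3.14, 3.14]. Speed limits (rad/s): [2.57, 2.57, 3.14, 3.14, 3.14, 3.14].

### API

Orientations are given as a unit quaternion [w, x, y, z].
In Python, from bench import bot gives the robot as it stands.
- The arm moves only by the tool play_rows, never from a script. Its argument "steps" is one flat list of numbers, 6 for each row, row after row: the shift along the tool's x, y, z in m, then the turn, a rotation vector about the tool's x, y, z in rad. In form: [dx, dy, dz, wx, wy, wz, dx, dy, dz, wx, wy, wz, ...]. A call has exactly 5 rows; each row is the pose to reach, as a shift and turn from the pose commanded when the call began, along the tool's axes at that moment; what a row does not reach only later rows make up. A row lasts 1/10 s, in which the tool goes at most 50 mm and 8.59 degrees, less where a joint would pass 70% of its speed; a pose out of reach is approached as far as the arm can. A call with a gripper value outside its range is refused whole. "hand" is the finger opening in m, from 0 to 0.0854, set as the call begins (left out, the last holds). The fingers move at their own pace and stop on an object; the grip force is fixed at half the most. Time passes only in rows, so rows that repeat a pose let the fingers close, or fill a call up. It gives the time, the measured TCP pose, the force and the opening at its end, in the units of the state.
- bot.get_obs(): the state, without advancing time (a new reading comes with each control period).
- bot.get_image(name): name is "side" or "top"; returns a dict with "img" (384x512x3 uint8, red, green, blue), "depth" (384x512 float32, m along the optical axis (not along the pixel's ray), 0 where there is no reading), "fx", "fy", "cx", "cy" (pixels), "k1" (the pictures are not rectified: a ray, as slopes to the right and down, at radius r is drawn at 1 + k1 r^2 times it, then the intrinsics apply), "world_to_cam" (4x4, takes a point from world to camera coordinates). Camera axes: x right, y up, looking along -z (the intrinsics and any distortion apply to the point x, -y, -z); pixel columns grow to the right and rows downward; lengths in m; the calibration is good to about 2 mm. A picture is of the moment at which its call begins.
- bot.finish_job(): hands the job in, once; it reports no verdict.
Trained networks look in a picture, given as the dict that the camera call returned (one of the last four; its "shot" number tells which), for a name from the list of things; names that differ only in an ending like _2 or _b are one class to them, and where a whole thing is asked for, a point or a joint stands for the part that bears it (a point fixed in the world has none). Each returns a list of dicts, best first, with "p" (0 to 1); they miss things now and then, are a little off and sometimes report something else, mostly with a low value. They report only what shows in the picture. A call takes as long as a camera call.
- bot.silhouettes(picture, query): "mask" (384x512 bool, what is visible of it) and "at" ([row, column] as shares, 0 to 1, of the picture: columns of its width, rows of its height, amid what is visible of it).
- bot.spot_point(picture, query): "at" ([row, column] as shares, 0 to 1, of the picture: columns of its width, rows of its height: a listed point, or the origin of a listed thing).
The state is a dict: "time_s": time; "joint_positions": joint angles; "qvel": joint speeds; "joint_torque": joint torques, N m; "tool_pos": TCP position; "tcp_rot": TCP orientation; "force": force on the tool from outside, world axes, zero at the start; "wrist_torque": the same for the moment, N m; "finger_gap": finger opening in m.
Only numpy, scipy, OpenCV 4.12 (cv2) and the standard library are available. Lean on these libraries where they do the work, as an engineer would, in place of code of your own. Each camera call takes 0.05 s, during which the arm holds its last target. There are 200 camera calls.

## Working session

There is one attempt and no reset: what is moved stays moved. The work goes in short steps, Python scripts to look and compute and a tool call to move; the robot and the scene stay as the last step left them, time stands still between calls to the robot, and variables do not carry over. Pictures are saved under pics/ and viewed, about 8 in all and at most 12, crops included, and the job is handed in when it is done.

Besides the shell and the picture viewer there is one more tool, called after "Call:" by a JSON object that holds its "method" and its "body". play_rows: Moves the arm, as the interface text tells. Its arguments: {"type":"object","properties":{"steps":{"type":"array","items":{"type":"number"}},"hand":{"type":"number"}},"required":["steps"]}

```bash
mkdir -p pics
cat > h.py <<'E'
import numpy as np, cv2
from bench import bot
def ray(P,at):
    r,c=at; u=c*512;v=r*384
    d=np.array([(u-P['cx'])/P['fx'],(v-P['cy'])/P['fy']]);s=d.copy()
    for _ in range(20): s=d/(1+P['k1']*(s@s))
    return s
def atz(P,at,z):
    s=ray(P,at);T=np.linalg.inv(P['world_to_cam']);d=T[:3,:3]@np.array([s[0],-s[1],-1]);o=T[:3,3]
    return o+d*(z-o[2])/d[2]
def proj(P,p):
    c=P['world_to_cam']@np.append(p,1);s=np.array([c[0],-c[1]])/-c[2];s=s*(1+P['k1']*(s@s))
    return np.array([s[0]*P['fx']+P['cx'],s[1]*P['fy']+P['cy']])
def cloud(P,m):
    v,u=np.nonzero(m&(P['depth']>0));z=P['depth'][v,u]
    T=np.linalg.inv(P['world_to_cam']);o=[]
    for a,b,d in zip(v,u,z):
        s=ray(P,((a+.5)/384,(b+.5)/512));o.append(T[:3,:3]@np.array([s[0]*d,-s[1]*d,-d])+T[:3,3])
    return np.array(o)
E
python3 - <<'E'
from h import *
o=bot.get_obs();print({k:np.round(v,3) for k,v in o.items()},bot.tcp_to_grasp)
ims=[]
for n in('top','side'):
    P=bot.get_image(n);ims.append(P['img'])
    for q,z in(('tensioner',0),('roller',.064),('tooth_back',.0435),('bridge',0),('hex_driver',0),('scraper',0),('cassette',0),('mould_stack',0),('wax_block',0)):
        for d in bot.spot_point(P,q)[:2]:
            print(n,q,round(d['p'],2),np.round(np.array(d['at'])*[384,512]),np.round(atz(P,d['at'],z),4))
cv2.imwrite('pics/a.png',cv2.resize(ims[0],(800,600))[...,::-1]);cv2.imwrite('pics/b.png',cv2.resize(ims[1],(800,600))[...,::-1])
E
```

```text
{'time_s': np.float64(0.0), 'joint_positions': array([ 1.21 ,  0.327, -0.194,  1.052,  0.   ,  1.437]), 'qvel': array([ 0.   ,  0.001,  0.001, -0.001, -0.   ,  0.001]), 'joint_torque': array([-0.0000e+00, -4.4340e+01,  2.6244e+01,  1.6000e-02, -0.0000e+00,
       -0.0000e+00]), 'tool_pos': array([0.123, 0.535, 0.23 ]), 'tcp_rot': array([-0.   ,  0.113,  0.994, -0.001]), 'force': array([ 0.194, -0.429,  0.338]), 'wrist_torque': array([ 0.008, -0.02 ,  0.031]), 'finger_gap': np.float64(0.085)} 0.0187
top tensioner 0.81 [178. 272.] [ 0.5901 -0.0576  0.    ]
top roller 0.9 [198. 227.] [0.5504 0.0217 0.064 ]
top tooth_back 0.61 [181. 241.] [ 0.5823 -0.0012  0.0435]
top hex_driver 0.84 [178. 187.] [0.5939 0.1054 0.    ]
top scraper 0.62 [198. 344.] [ 0.5495 -0.1938  0.    ]
top mould_stack 0.6 [101. 256.] [ 0.7411 -0.0302  0.    ]
top wax_block 0.9 [122. 310.] [ 0.698  -0.1336  0.    ]
side tensioner 0.83 [208. 268.] [ 0.5799 -0.0582  0.    ]
side roller 0.83 [169. 249.] [0.5419 0.0168 0.064 ]
side tooth_back 0.63 [179. 268.] [ 0.5862 -0.0015  0.0435]
side hex_driver 0.63 [158. 266.] [0.5911 0.0979 0.    ]
side hex_driver 0.38 [263. 260.] [ 0.5464 -0.1955  0.    ]
side scraper 0.62 [259. 260.] [ 0.549  -0.1871  0.    ]
side cassette 0.5 [221. 201.] [ 0.4195 -0.0755  0.    ]
side mould_stack 0.64 [196. 327.] [ 0.7289 -0.0391  0.    ]
side wax_block 0.79 [226. 325.] [ 0.7081 -0.1217  0.    ]
```

View pics/a.png

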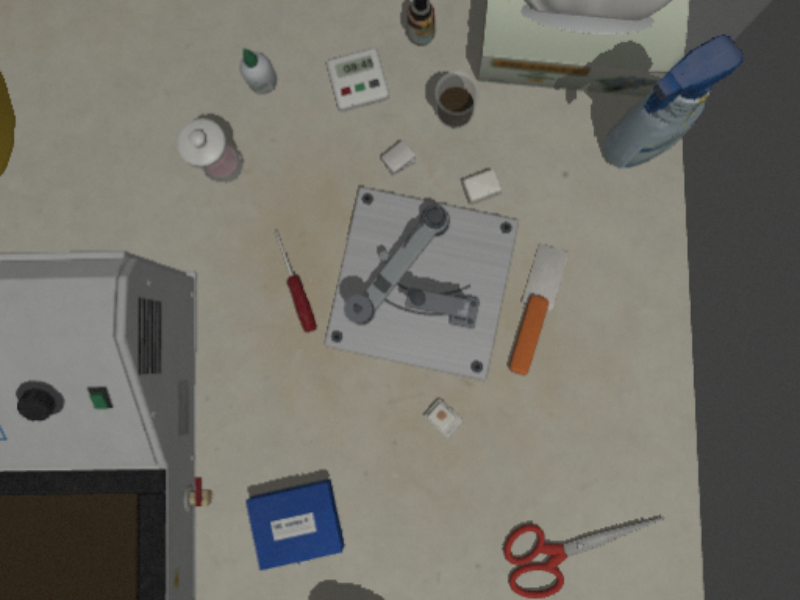

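View pics/b.png

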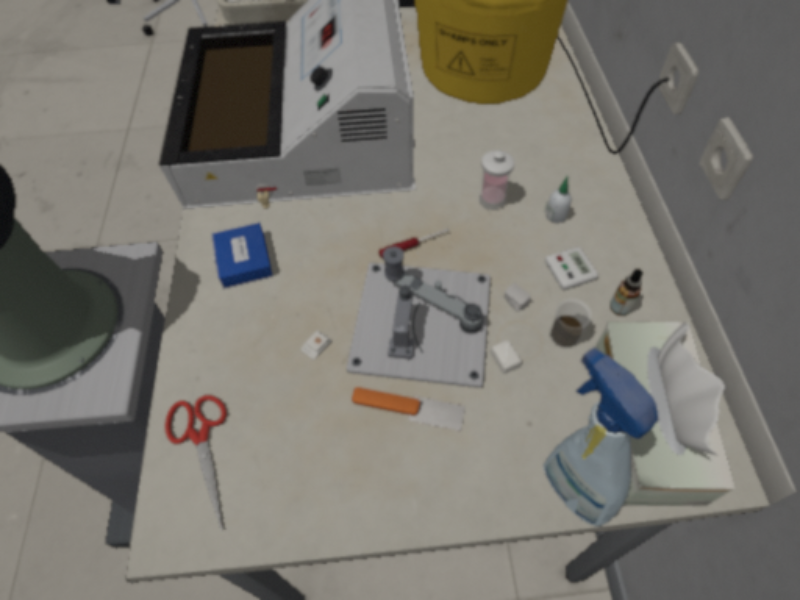

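Plate, arm (roller at px 358,300, pivot at 434,217) and bridge (pawl knob at 417,297, post at 463,310) are clearly visible; the +y side of the roller is free. The hex driver (300,300) lies low to the left. Next I'll get the geometry from the depth.

Run:
```python
from h import *
P=bot.get_image('top')
m=np.zeros((384,512),bool);m[110:250,200:340]=1
C=cloud(P,m);np.save('C.npy',C)
# plate: points with 8<z<16
p=C[(C[:,2]>.007)&(C[:,2]<.018)]
r=cv2.minAreaRect((p[:,:2]*1000).astype(np.float32));print('plate',r,np.median(p[:,2]))
for name,lo,hi in(('z>85',.083,.1),('60-80',.06,.08),('27-55',.027,.055)):
    q=C[(C[:,2]>lo)&(C[:,2]<hi)]
    lab=np.zeros((400,400),np.uint8)
    ij=((q[:,:2]-[.4,-.25])*1000).astype(int);ok=((ij>=0)&(ij<400)).all(1);lab[ij[ok,0],ij[ok,1]]=1
    lab=cv2.dilate(lab,np.ones((5,5)));n,L,s,c=cv2.connectedComponentsWithStats(lab)
    for i in range(1,n):
        if s[i,4]>60: 
            g=q[ok][L[ij[ok,0],ij[ok,1]]==i];print(name,len(g),np.round(g.mean(0),4),np.round(g.min(0),3),np.round(g.max(0),3))
for px in((434,217),(358,300),(417,297),(463,310)):
    for z in(.05,.072,.089):print(px,z,np.round(atz(P,(px[1]/600,px[0]/800),z),4))
```

```text
plate ((594.19287109375, -55.06153869628906), (262.45880126953125, 249.6671600341797), 87.88285827636719) 0.011358219577920159
z>85 260 [0.5494 0.0169 0.0868] [0.534 0.002 0.083] [0.565 0.032 0.093]
z>85 75 [ 0.5603 -0.0498  0.0897] [ 0.553 -0.057  0.084] [ 0.569 -0.043  0.094]
60-80 445 [ 0.554  -0.0757  0.0711] [ 0.537 -0.108  0.063] [ 0.572 -0.035  0.075]
27-55 1106 [ 0.6136 -0.0359  0.0412] [ 0.534 -0.089  0.027] [0.671 0.02  0.055]
27-55 11 [ 0.5376 -0.1016  0.0365] [ 0.535 -0.113  0.027] [ 0.54  -0.092  0.055]
27-55 5 [ 0.5569 -0.1142  0.0279] [ 0.554 -0.118  0.027] [ 0.559 -0.112  0.029]
(434, 217) 0.05 [ 0.6566 -0.0701  0.05  ]
(434, 217) 0.072 [ 0.6525 -0.0698  0.072 ]
(434, 217) 0.089 [ 0.6493 -0.0695  0.089 ]
(358, 300) 0.05 [0.5616 0.0199 0.05  ]
(358, 300) 0.072 [0.5599 0.0179 0.072 ]
(358, 300) 0.089 [0.5586 0.0164 0.089 ]
(417, 297) 0.05 [ 0.5636 -0.0484  0.05  ]
(417, 297) 0.072 [ 0.5618 -0.0486  0.072 ]
(417, 297) 0.089 [ 0.5605 -0.0488  0.089 ]
(463, 310) 0.05 [ 0.5474 -0.1011  0.05  ]
(463, 310) 0.072 [ 0.5461 -0.1     0.072 ]
(463, 310) 0.089 [ 0.5451 -0.0991  0.089 ]
```

Run:
```python
from h import *
for n in('top','side'):
    P=bot.get_image(n);m=np.zeros((384,512),bool);m[::4,::4]=1
    C=cloud(P,m)
    for x in np.arange(.1,.7,.1):
        print(n,round(x,1),[round(float(g[:,2].max()),2) if len(g:=C[(abs(C[:,0]-x-.05)<.05)&(abs(C[:,1]-y-.05)<.05)]) else None for y in np.arange(0,.7,.1)])
```

```text
top 0.1 [None, None, None, None, None, None, None]
top 0.2 [0.03, 0.03, 0.12, 0.09, 0.08, None, None]
top 0.3 [0.03, 0.06, 0.13, 0.13, 0.08, None, None]
top 0.4 [0.0, 0.0, 0.21, 0.21, None, None, None]
top 0.5 [0.09, 0.01, 0.23, 0.23, None, None, None]
top 0.6 [0.02, 0.01, 0.21, 0.0, 0.0, None, None]
side 0.1 [0.3, 0.0, 0.12, 0.12, 0.26, 0.12, 0.12]
side 0.2 [0.03, 0.03, 0.12, 0.12, 0.12, 0.12, 0.12]
side 0.3 [0.03, 0.04, 0.13, 0.12, 0.12, 0.12, 0.12]
side 0.4 [0.01, 0.0, 0.21, 0.21, 0.21, 0.21, 0.16]
side 0.5 [0.09, 0.01, 0.23, 0.23, 0.23, 0.2, None]
side 0.6 [0.01, 0.01, 0.2, 0.21, 0.22, 0.2, 0.0]
```

Call:
{"method": "play_rows", "body": {"steps": [0,0,-0.04,0,0,0,0,0,-0.08,0,0,0,-0.01,-0.007,-0.11,0,0,0,-0.035,-0.024,-0.12,0,0,0,-0.067,-0.046,-0.12,0,0,0], "hand": 0}}

```text
time_s: 1.65
tool_pos: [0.1791, 0.477, 0.3534]
tcp_rot: [0.001, 0.112, 0.994, 0.002]
force: [0.7, 0.9, -0.5]
finger_gap: 0.0122
```

Call:
{"method": "play_rows", "body": {"steps": [-0.035,-0.024,0,0,0,0,-0.07,-0.048,0,0,0,0,-0.105,-0.072,0,0,0,0,-0.14,-0.096,0,0,0,0,-0.175,-0.12,0,0,0,0]}}

```text
time_s: 2.15
tool_pos: [0.323, 0.3184, 0.3515]
tcp_rot: [0.0, 0.113, 0.994, 0.0]
force: [0.3, 0.2, 0.0]
finger_gap: 0.0
```

Call:
{"method": "play_rows", "body": {"steps": [-0.035,-0.024,0,0,0,0,-0.07,-0.048,0,0,0,0,-0.105,-0.072,0,0,0,0,-0.14,-0.096,0,0,0,0,-0.175,-0.12,0,0,0,0]}}

```text
time_s: 2.65
tool_pos: [0.4667, 0.162, 0.3515]
tcp_rot: [0.0, 0.113, 0.994, 0.0]
force: [-0.1, -0.1, -0.3]
finger_gap: -0.0
```

Call:
{"method": "play_rows", "body": {"steps": [-0.035,-0.024,0,0,0,0,-0.07,-0.048,0,0,0,0,-0.1,-0.068,0,0,0,0,-0.11,-0.073,0.02,0,0,0,-0.11,-0.073,0.06,0,0,0]}}

```text
time_s: 3.15
tool_pos: [0.56, 0.0657, 0.2929]
tcp_rot: [0.003, 0.115, 0.993, 0.0]
force: [0.3, -0.0, -0.2]
finger_gap: 0.0001
```

Call:
{"method": "play_rows", "body": {"steps": [0.002,0,0.04,0,0,0,0.004,0,0.08,0,0,0,0.004,0,0.12,0,0,0,0.004,0,0.16,0,0,0,0.004,0,0.18,0,0,0]}}

```text
time_s: 3.65
tool_pos: [0.5503, 0.0685, 0.1078]
tcp_rot: [-0.002, 0.113, 0.994, -0.0]
force: [-0.3, -0.2, 0.2]
finger_gap: -0.0001
```

Call:
{"method": "play_rows", "body": {"steps": [0,0,0.02,0,0,0,0,0,0.04,0,0,0,0,0,0.055,0,0,0,0,0,0.055,0,0,0,0,0,0.055,0,0,0]}}

```text
time_s: 4.15
tool_pos: [0.5526, 0.0685, 0.0564]
tcp_rot: [-0.0, 0.113, 0.994, -0.0]
force: [0.5, 0.5, -0.5]
finger_gap: 0.0001
```

Run:
```python
from h import *
a=bot.get_image('top')['img'];b=bot.get_image('side')['img']
c=np.hstack([cv2.resize(x[110:260,170:320],(400,400),interpolation=cv2.INTER_CUBIC) for x in(a,b)])
cv2.imwrite('pics/c.png',c[...,::-1]);print(bot.get_obs()['tool_pos'])
```

```text
[0.55337852 0.06851708 0.05727753]
```

View pics/c.png

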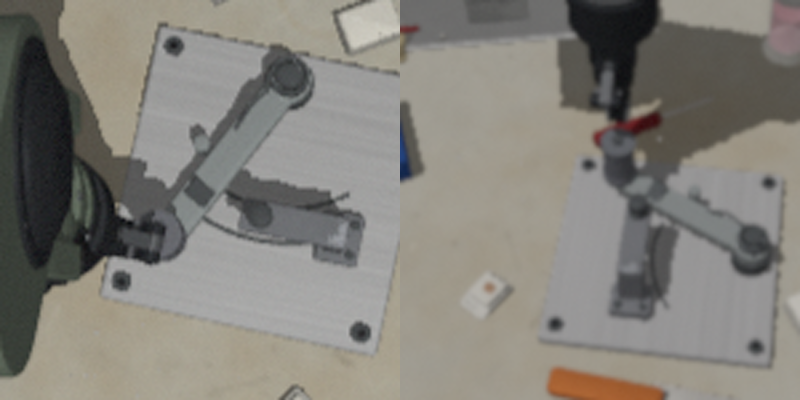

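The closed fingers stand upright just on the +y side of the roller (left crop, about 150,240), clear of the bridge. Next I'll close the gap to contact.

Call:
{"method": "play_rows", "body": {"steps": [0,-0.006,0,0,0,0,0,-0.012,0,0,0,0,0,-0.016,0,0,0,0,0,-0.018,0,0,0,0,0,-0.02,0,0,0,0]}}

```text
time_s: 4.75
tool_pos: [0.548, 0.0487, 0.0564]
tcp_rot: [0.0, 0.113, 0.994, 0.0]
force: [-0.2, 0.3, 0.1]
finger_gap: 0.0002
```

Call:
{"method": "play_rows", "body": {"steps": [0,-0.002,0,0,0,0,0,-0.004,0,0,0,0,0,-0.006,0,0,0,0,0,-0.006,0,0,0,0,0,-0.006,0,0,0,0]}}

```text
time_s: 5.25
tool_pos: [0.5459, 0.0451, 0.0563]
tcp_rot: [-0.001, 0.112, 0.994, 0.002]
force: [-1.5, 6.7, 2.3]
finger_gap: -0.0002
```

Call:
{"method": "play_rows", "body": {"steps": [0.0015,-0.004,0,0,0,0,0.003,-0.008,0,0,0,0,0.0045,-0.012,0,0,0,0,0.006,-0.015,0,0,0,0,0.007,-0.0175,0,0,0,0]}}

```text
time_s: 5.75
tool_pos: [0.534, 0.0305, 0.0562]
tcp_rot: [-0.002, 0.112, 0.994, 0.003]
force: [-4.2, 9.0, 4.6]
finger_gap: -0.0001
```

Call:
{"method": "play_rows", "body": {"steps": [0.001,-0.004,0,0,0,0,0.002,-0.008,0,0,0,0,0.003,-0.012,0,0,0,0,0.004,-0.016,0,0,0,0,0.005,-0.0205,0,0,0,0]}}

```text
time_s: 6.25
tool_pos: [0.5231, 0.0123, 0.0559]
tcp_rot: [-0.003, 0.112, 0.994, 0.003]
force: [-7.3, 10.8, 7.4]
finger_gap: -0.0001
```

Call:
{"method": "play_rows", "body": {"steps": [0.0006,-0.004,0,0,0,0,0.001,-0.008,0,0,0,0,0.0014,-0.012,0,0,0,0,0.0018,-0.016,0,0,0,0,0.002,-0.0205,0,0,0,0]}}

```text
time_s: 6.75
tool_pos: [0.5151, -0.0062, 0.0555]
tcp_rot: [-0.004, 0.112, 0.994, 0.004]
force: [-9.2, 14.8, 9.2]
finger_gap: 0.0
```

Run:
```python
from h import *
a=bot.get_image('top')['img'];b=bot.get_image('side')['img']
c=np.hstack([cv2.resize(x[110:260,170:320],(400,400),interpolation=cv2.INTER_CUBIC) for x in(a,b)])
cv2.imwrite('pics/d.png',c[...,::-1]);o=bot.get_obs();print(o['tool_pos'],o['force'])
```

```text
[ 0.51490964 -0.00684206  0.05551408] [-9.27739267 10.98039471  9.46626542]
```

View pics/d.png

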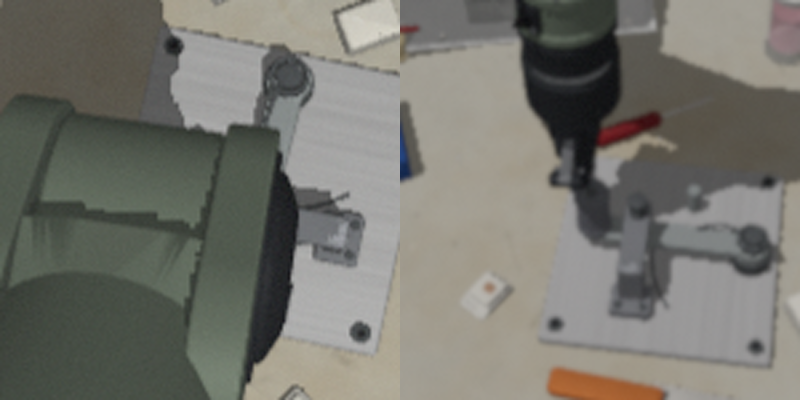

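The arm has swung most of the way and the roller is about to bring the tooth under the pawl, with the hand clear of the bridge. Friction is dragging the finger sideways by about 4 mm (9 N in x), so from here I'll turn the tool with the arm.

Call:
{"method": "play_rows", "body": {"steps": [0.0003,-0.001,0,0,0,-0.04,0.0006,-0.002,0,0,0,-0.08,0.001,-0.004,0,0,0,-0.11,0.001,-0.006,0,0,0,-0.12,0.001,-0.008,0,0,0,-0.12]}}

```text
time_s: 7.35
tool_pos: [0.5113, -0.0129, 0.0555]
tcp_rot: [-0.005, 0.052, 0.999, 0.005]
force: [-11.7, 15.1, 11.8]
finger_gap: 0.0003
```

Run:
```python
from h import *
P=bot.get_image('side');b=P['img']
cv2.imwrite('pics/e.png',cv2.resize(b[120:240,205:325],(600,600),interpolation=cv2.INTER_CUBIC)[...,::-1]);o=bot.get_obs();print(o['tool_pos'],o['force'],o['wrist_torque'])
for q,z in(('roller',.064),('tooth_back',.0435)):
    for d in bot.spot_point(P,q)[:2]: print(q,round(d['p'],2),np.round(np.array(d['at'])*[384,512]),np.round(atz(P,d['at'],z),4))
```

```text
[ 0.51118277 -0.01333563  0.05545648] [-11.89105801  14.12592717  11.54605886] [ 2.53262295  2.32506527 -0.09935328]
roller 0.91 [191. 243.] [ 0.5249 -0.0442  0.064 ]
tooth_back 0.86 [195. 259.] [ 0.5594 -0.0452  0.0435]
```

View pics/e.png

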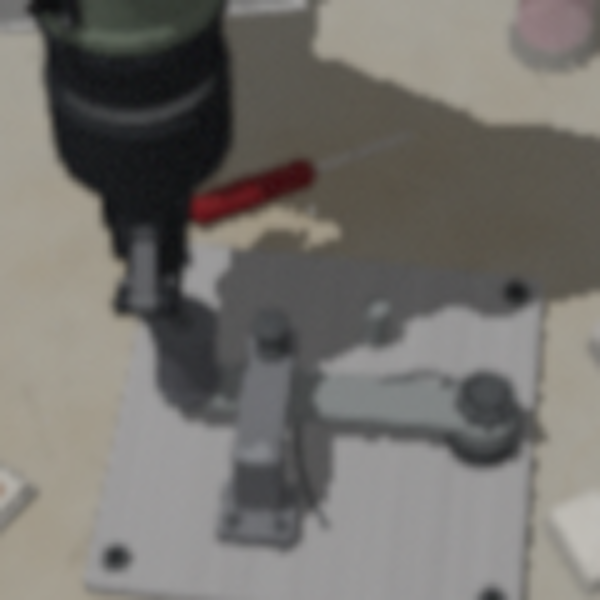

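The finger sits about 9–12 mm outboard of the roller's centre, touching at its corner, which explains the sideways force. I'll retrace the path gently to rest, recentre, and push again with the tool turning along with the arm.

Call:
{"method": "play_rows", "body": {"steps": [0,0.002,0,0,0,0.03,-0.0005,0.004,0,0,0,0.06,-0.001,0.006,0,0,0,0.09,-0.002,0.008,0,0,0,0.12,-0.002,0.008,0,0,0,0.12]}}

```text
time_s: 8.0
tool_pos: [0.5152, -0.0064, 0.0554]
tcp_rot: [-0.005, 0.112, 0.994, 0.003]
force: [-9.0, 11.2, 7.6]
finger_gap: 0.0005
```

Call:
{"method": "play_rows", "body": {"steps": [-0.0002,0.004,0,0,0,0,-0.0006,0.008,0,0,0,0,-0.001,0.012,0,0,0,0,-0.0014,0.016,0,0,0,0,-0.002,0.0205,0,0,0,0]}}

```text
time_s: 8.5
tool_pos: [0.5234, 0.0122, 0.0555]
tcp_rot: [-0.003, 0.112, 0.994, 0.003]
force: [-3.9, 8.4, 2.9]
finger_gap: -0.0003
```

Call:
{"method": "play_rows", "body": {"steps": [-0.001,0.004,0,0,0,0,-0.002,0.008,0,0,0,0,-0.003,0.012,0,0,0,0,-0.004,0.016,0,0,0,0,-0.005,0.0205,0,0,0,0]}}

```text
time_s: 9.0
tool_pos: [0.5345, 0.0303, 0.0557]
tcp_rot: [-0.002, 0.112, 0.994, 0.002]
force: [-1.4, 6.4, -0.9]
finger_gap: 0.0
```

Call:
{"method": "play_rows", "body": {"steps": [-0.0015,0.004,0,0,0,0,-0.003,0.008,0,0,0,0,-0.005,0.013,0,0,0,0,-0.007,0.0175,0,0,0,0,-0.007,0.03,0,0,0,0]}}

```text
time_s: 9.5
tool_pos: [0.5499, 0.055, 0.0562]
tcp_rot: [0.0, 0.114, 0.994, -0.001]
force: [1.0, 0.4, 1.2]
finger_gap: -0.0
```

Call:
{"method": "play_rows", "body": {"steps": [-0.005,0.005,0,0,0,0.11,-0.011,0.005,0,0,0,0.23,-0.017,0.003,0,0,0,0.34,-0.0235,-0.0005,0,0,0,0.457,-0.0235,-0.0005,0,0,0,0.457]}}

```text
time_s: 10.0
tool_pos: [0.5736, 0.0491, 0.0566]
tcp_rot: [0.001, 0.336, 0.942, -0.001]
force: [0.7, -0.4, 0.1]
finger_gap: 0.0
```

Run:
```python
from h import *
a=bot.get_image('top');b=bot.get_image('side')
c=np.hstack([cv2.resize(x['img'][s],(400,400),interpolation=cv2.INTER_CUBIC) for x,s in((a,np.s_[150:230,185:265]),(b,np.s_[120:220,210:310]))])
cv2.imwrite('pics/f.png',c[...,::-1]);o=bot.get_obs();print(o['tool_pos'],o['tcp_rot'],o['force'],o['joint_positions'])
```

```text
[0.57244906 0.04966201 0.05637402] [ 1.88885886e-04  3.34293757e-01  9.42468847e-01 -3.49205276e-04] [ 0.42249203 -0.72044852 -0.74294561] [-0.04149034  0.54144593 -0.34804832  0.68114707 -0.00077876  0.64022121]
```

View pics/f.png

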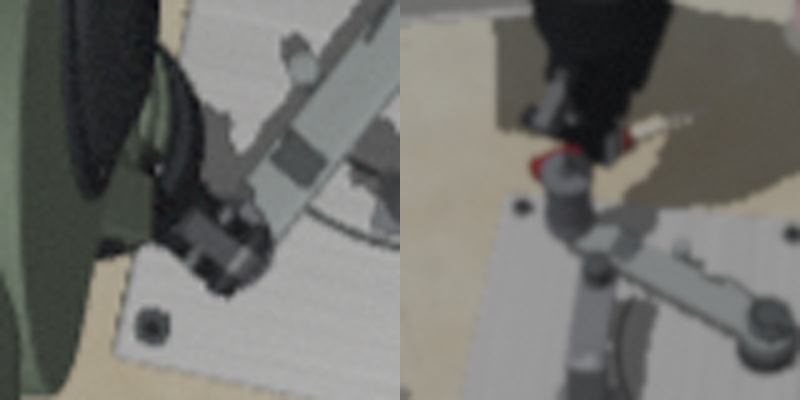

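The finger is now square behind the roller and centred on it. Next I'll make contact and then swing rigidly about the pivot.

Call:
{"method": "play_rows", "body": {"steps": [0,-0.005,0,0,0,0,0,-0.009,0,0,0,0,0,-0.012,0,0,0,0,0,-0.014,0,0,0,0,0,-0.015,0,0,0,0]}}

```text
time_s: 10.6
tool_pos: [0.5627, 0.0389, 0.0563]
tcp_rot: [-0.0, 0.335, 0.942, 0.001]
force: [0.4, 6.0, -1.3]
finger_gap: 0.0002
```

Call:
{"method": "play_rows", "body": {"steps": [0.001,-0.0057,0,0,0,-0.04,0.0017,-0.0114,0,0,0,-0.08,0.0022,-0.0172,0,0,0,-0.12,0.0024,-0.023,0,0,0,-0.16,0.0025,-0.0287,0,0,0,-0.2]}}

```text
time_s: 11.1
tool_pos: [0.5431, 0.0184, 0.0564]
tcp_rot: [0.0, 0.238, 0.971, 0.001]
force: [2.4, 6.0, -1.2]
finger_gap: -0.0
```

Call:
{"method": "play_rows", "body": {"steps": [0.001,-0.0057,0,0,0,-0.04,0.0017,-0.0114,0,0,0,-0.08,0.0022,-0.0172,0,0,0,-0.12,0.0024,-0.023,0,0,0,-0.16,0.0025,-0.0287,0,0,0,-0.2]}}

```text
time_s: 11.6
tool_pos: [0.5278, -0.0052, 0.0564]
tcp_rot: [0.001, 0.14, 0.99, 0.002]
force: [4.7, 10.3, -2.2]
finger_gap: -0.0004
```

Call:
{"method": "play_rows", "body": {"steps": [0.0005,-0.0028,0,0,0,-0.02,0.001,-0.0057,0,0,0,-0.04,0.0014,-0.0085,0,0,0,-0.06,0.0017,-0.0114,0,0,0,-0.08,0.0019,-0.0143,0,0,0,-0.1]}}

```text
time_s: 12.1
tool_pos: [0.5223, -0.0169, 0.0564]
tcp_rot: [0.001, 0.09, 0.996, 0.004]
force: [3.5, 12.4, -1.8]
finger_gap: -0.0002
```

```bash
cat > m.py <<'E'
from h import *
import sys
fs=[];R=[];T=[]
for i in range(3):
    P=bot.get_image('side')
    for q,z,L in(('roller',.064,R),('tooth_back',.0435,T)):
        d=bot.spot_point(P,q)
        if d: L.append(np.r_[atz(P,d[0]['at'],z)[:2],d[0]['p']])
    fs.append(bot.get_obs()['force'])
o=bot.get_obs();t=o['tool_pos'];q=o['tcp_rot'];ph=2*np.arcsin(q[1])
print('t',o['time_s'],'tcp',np.round(t,4),'yaw',round(ph,3),'F',np.round(np.mean(fs,0),1))
print('roller',np.round(np.mean(R,0),4) if R else None,'tooth',np.round(np.mean(T,0),4) if T else None)
piv=np.array([.6575,-.0715]);n=np.array([np.sin(ph),np.cos(ph)])
rl=t[:2]-.0267*n-piv;phi=np.arctan2(rl[1],-rl[0]);print('phi from tcp',round(phi,3),'r',np.linalg.norm(rl),'tooth y mm',round(100*np.sin(phi-.223)+8*np.cos(phi-.223),1))
b=P['img'];cv2.imwrite('pics/%s.png'%sys.argv[1],cv2.resize(b[130:230,215:315],(600,600),interpolation=cv2.INTER_CUBIC)[...,::-1])
E
python3 m.py g
```

```text
t 12.55 tcp [ 0.5222 -0.0174  0.0564] yaw 0.182 F [ 3.4 10.1 -2.1]
roller [ 0.5172 -0.0516  0.81  ] tooth [ 0.5581 -0.0424  0.74  ]
phi from tcp 0.196 r 0.14287970678189785 tooth y mm 5.3
```

Call:
{"method": "play_rows", "body": {"steps": [0.0003,-0.0014,0,0,0,-0.01,0.0005,-0.0028,0,0,0,-0.02,0.0008,-0.0043,0,0,0,-0.03,0.001,-0.0057,0,0,0,-0.04,0.0012,-0.0071,0,0,0,-0.05]}}

```text
time_s: 13.05
tool_pos: [0.5195, -0.0246, 0.0563]
tcp_rot: [0.001, 0.066, 0.998, 0.002]
force: [3.0, 7.8, -1.0]
finger_gap: -0.0001
```

Call:
{"method": "play_rows", "body": {"steps": [0.0003,-0.0014,0,0,0,-0.01,0.0005,-0.0028,0,0,0,-0.02,0.0008,-0.0043,0,0,0,-0.03,0.001,-0.0057,0,0,0,-0.04,0.001,-0.0057,0,0,0,-0.04]}}

```text
time_s: 13.55
tool_pos: [0.5178, -0.0304, 0.0564]
tcp_rot: [0.001, 0.046, 0.999, 0.002]
force: [2.9, 9.3, -0.9]
finger_gap: 0.0003
```

```bash
python3 m.py i
```

```text
t 14.0 tcp [ 0.5178 -0.0303  0.0564] yaw 0.092 F [ 2.8  8.2 -1. ]
roller [ 0.5144 -0.0628  0.75  ] tooth [ 0.5589 -0.0515  0.93  ]
phi from tcp 0.103 r 0.14292368421578813 tooth y mm -4.1
```

View pics/i.png

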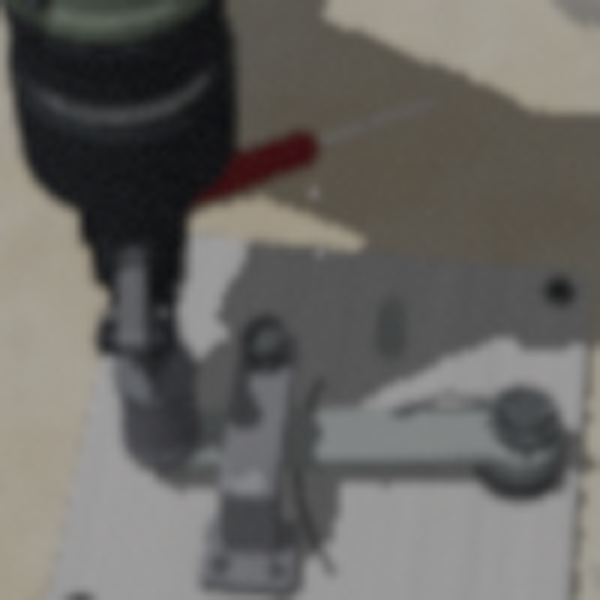

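Force fell from about 10.5 N to 8.5 N, which suggests the click, but the geometry is borderline. I'll compare the knob's height across the saved pictures.

Run:
```python
from h import *
P=bot.get_image('side');cur=P['img']
f=lambda n:cv2.imread('pics/'+n)[...,::-1]
ini=cv2.resize(f('b.png'),(512,384),interpolation=cv2.INTER_AREA)[130:230,215:315]
g=cv2.resize(f('g.png'),(100,100),interpolation=cv2.INTER_AREA);c=cur[130:230,215:315];i=cv2.resize(f('i.png'),(100,100),interpolation=cv2.INTER_AREA)
print('knob px per 5.5mm',proj(P,[.5605,-.0495,.0965])-proj(P,[.5605,-.0495,.091]),proj(P,[.5605,-.0495,.091])-[215,130])
def up(x):return cv2.resize(np.ascontiguousarray(x),(800,800),interpolation=cv2.INTER_CUBIC)
cv2.imwrite('pics/k.png',np.hstack([cv2.resize(np.ascontiguousarray(x[40:100,30:60]),(260,520),interpolation=cv2.INTER_CUBIC) for x in(ini,g,c)])[...,::-1])
gr=lambda x:cv2.cvtColor(up(x),cv2.COLOR_RGB2GRAY)
for nm,(r0,r1,c0,c1) in(('knob',(52,61,40,50)),('foot',(86,98,32,52))):
  t=gr(g)[r0*8:r1*8,c0*8:c1*8]
  for n2,x in(('ini',ini),('i',i),('cur',c)):
    G=gr(x)[(r0-4)*8:(r1+4)*8,(c0-4)*8:(c1+4)*8];m=cv2.matchTemplate(G,t,cv2.TM_CCOEFF_NORMED);_,v,_,l=cv2.minMaxLoc(m);print(nm,n2,round(v,2),(l[0]-32)/8,(l[1]-32)/8)
```

```text
knob px per 5.5mm [-0.04547729 -1.41432219] [43.87299333 54.59155613]
knob ini 0.75 0.25 0.375
knob i 0.69 -1.5 -4.0
knob cur 0.68 -1.25 -4.0
foot ini 1.0 0.0 0.0
foot i 1.0 0.0 0.0
foot cur 1.0 0.0 0.0
```

View pics/k.png

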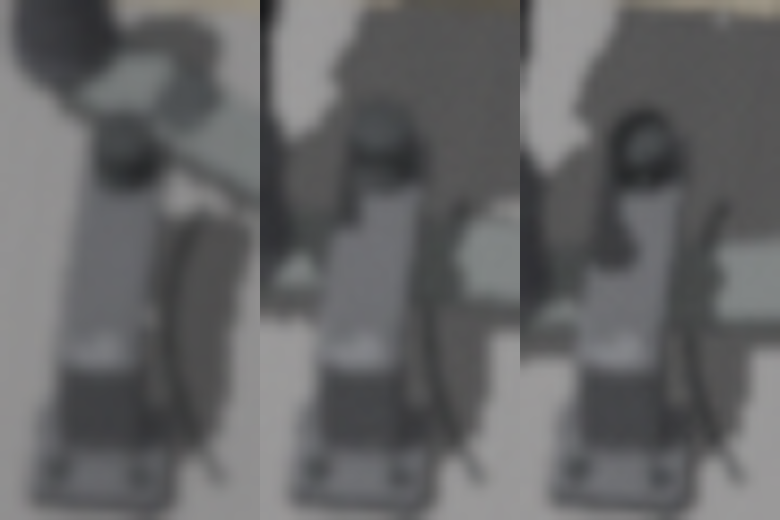

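In the knob comparison the middle frame (mid-push) has the knob about 1.4 px higher. In the current frame it is back at its starting height, so the pawl has clicked, matching the force drop. I'll push about 3 mm (at the tooth) farther and hold.

Call:
{"method": "play_rows", "body": {"steps": [0.0003,-0.0014,0,0,0,-0.01,0.0005,-0.0028,0,0,0,-0.02,0.0008,-0.0043,0,0,0,-0.03,0.0008,-0.0043,0,0,0,-0.03,0.0008,-0.0043,0,0,0,-0.03]}}

```text
time_s: 14.55
tool_pos: [0.5166, -0.0344, 0.0564]
tcp_rot: [0.001, 0.031, 1.0, 0.002]
force: [2.5, 8.5, -1.0]
finger_gap: -0.0002
```

Call:
{"method": "play_rows", "body": {"steps": [0,0,0,0,0,0,0,0,0,0,0,0,0,0,0,0,0,0,0,0,0,0,0,0,0,0,0,0,0,0]}}

```text
time_s: 15.05
tool_pos: [0.5166, -0.0344, 0.0564]
tcp_rot: [0.001, 0.031, 1.0, 0.002]
force: [3.3, 8.1, -0.9]
finger_gap: -0.0004
```

```bash
python3 m.py l
```

```text
t 15.5 tcp [ 0.5166 -0.0344  0.0564] yaw 0.062 F [ 3.   8.2 -1.3]
roller [ 0.5193 -0.0639  0.7833] tooth [ 0.5645 -0.0549  0.67  ]
phi from tcp 0.073 r 0.14293440822119294 tooth y mm -7.0
```

View pics/l.png

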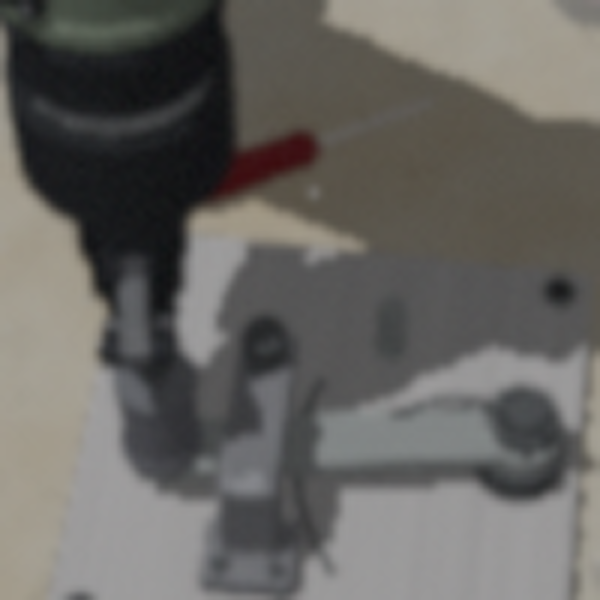

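The pawl knob is down, the roller rests against the finger and the bridge is untouched. Force is a steady 8.7 N, which is the spring alone with no pawl or bumper load.

```bash
python3 -c "
from bench import bot
print(bot.finish_job())"
```

```text
the job is handed in; nothing more can be done
None
```

I pushed the sprung arm back until the pawl clicked in, then about 3 mm farther at the tooth. The job was handed in at about 15.5 s with the closed fingers still holding the roller there.

- **First push:** it sat about 1 cm off centre on the roller and dragged sideways, so I backed off before the click. I re-centred, and the second push turned the tool along with the arm.
- **Click:** the push force fell from about 10.7 N to 8.5 N. The pawl knob had risen about 1.4 px in the side view while the tooth passed under it, then came back down. I judged that drop by eye, because the automatic image match on the knob was inconclusive.
- **Final hold:** the force was steady at about 8.7 N and the tool was still. That matches the spring alone, with no sign of the bumper.
- **Tooth position:** my geometry puts the tooth's rear face at y of about -7 mm in the bridge's frame. Working back from where the click came suggests -10 to -16 mm. Both lie between the catch (-3.5 mm) and the bumper (-21 mm), but the two estimates disagree by several millimetres.
- **Not confirmed:** I saw no contact with the bridge or the loose items in the close-up side views. I took no final picture of the whole bench to check that the loose items hadn't moved.

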